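# Clear the pile on the desk

### The job

Take the pile on the desk apart from the top down, one thing at a time straight to its own place: the stamp upright in the small oblong tray, the round tin in the round tray, the white memo tile on the little clipboard with one short edge pushed well in under the sprung clip (lengthwise and centred, about 15 to 20 mm past the clip's lip), and last the portable drive in the long tray. Everything must lie flat inside its place; set the drive down level and gently, never dropping it.

Things in the scene. Friction and masses are not known exactly. Their poses are not given: they have to be found in the camera images.
- stamp: Hand stamp on top of the pile: wooden block 52 (x) x 26 (y) x 16 mm on a black rubber sole, with a round dark wooden knob standing on its centre, 24 mm across between 36 and 52 mm above the underside, waist 16 mm across at 26 mm, top at 58 mm. 50 g. Origin: centre of the underside; x along the long side, z up.
- tin: Round flat aluminium tin, closed, 50 mm across, 24 mm high, about 60 g; second from the top of the pile, under the stamp. Origin: centre of the underside, z up.
- tile: Rigid white plastic memo tile 100 (x) x 60 (y) x 6 mm, about 40 g; third in the pile, under the tin and on the drive, over whose long sides it projects about 5 mm. Origin: centre of the underside; x along the long side, z up. Either short edge may go in the clip.
- drive: Portable drive, black box 130 (x) x 50 (y) x 20 mm with an aluminium band, about 180 g; bottom of the pile, on the desk. Origin: centre of the underside; x along the long side, z up.
- stamp_tray: Fixed grey cork-lined tray for the stamp, the small oblong one: outside 84 (x) x 58 (y) mm, 8 mm high, rim 6 mm wide, inside 72 x 46 mm, floor 3 mm thick. Origin: centre of the underside; x along the long side.
- tin_tray: Fixed grey cork-lined round tray for the tin: 82 mm across outside, 70 mm inside, 8 mm high, floor 3 mm thick. Origin: centre of the underside.
- drive_tray: Fixed grey cork-lined tray for the drive, the long one: outside 162 (x) x 82 (y) mm, 8 mm high, rim 6 mm wide, inside 150 x 70 mm. Floor 3 mm thick. Origin: centre of the underside; x along the long side.
- clipboard: Fixed brown clipboard 190 (x) x 110 (y) mm, 4 mm thick, steel clip at its +x end. Origin: centre of the underside; x towards the clip. Jaw 50 mm wide (y), centred; its lip crosses at x = 55 mm, 2 mm above the board when shut; before it a ramp rises towards -x to 16 mm above the board at x = 34 mm. A 6 mm high stop at x = 80 mm. Tile 17 mm past the lip: tile centre at x = 22 mm.
- jaw (a joint): Hinge angle of the clip's sprung jaw (rad): 0 shut, grows as it lifts, about 0.12 with the tile under it. The tile, pushed along the board towards +x with its top no more than 10 mm above the board, runs under the ramp and lifts the jaw by itself. Spring about 3 N on the tile; pushing in takes roughly 5 to 10 N.
There are look-alikes about, which are no part of the job. What is shaped like the tin_tray but black or pink is not meant.

How it is judged:
By the outcome, as a careful person would: the job done as asked, in the order asked, and still so for the second after the job is handed in, with the robot touching nothing.
It also fails if it takes over 106 s, if anything falls off the work surface, if the arm or the gripper's body presses on something with over 40 N, if the wrist force passes 120 N, or if a joint passes its speed limit or range.

### The arm

A 6-joint arm with a two-finger parallel gripper is mounted at the origin on the work surface. World frame = base frame: x ahead of the robot, y to its left, z up, the work surface at z = 0. Lengths are in mm, angles in rad, forces in N, time in s.
With the tool pointing down it reaches from about 275 to 1000 mm from the base axis. Payload 8.4 kg.
Tool frame: the origin (TCP) lies at the very end of the fingers, on their centre line; the grasp point (between the pads) lies 19 mm behind it; z points along the fingers, y is the line along which they close (so a half turn about z gives the same grasp; the last joint's range is limited). The gripper opens to 85 mm and grips with 20 to 120 N. Pads are 22 mm wide; open, the fingers measure 114 mm over their backs; the gripper's body (76 mm by 85 mm) begins 54 mm behind the grasp point. The pads swing forward as they close: fully open they stand 13 mm farther back than shut.
Start: joints at [1.301, 0.353, 1.633, -0, 1.155, -0.002], TCP at [165.38, 602.725, 231.281] pointing down, gripper open.
Joint ranges: [-2.63, 2.63], [-0.92, 2.1], [0.06, 2.66], [-1.3, 4.44], [0, 2.69], [-3.02, 3.02]. Speed limits (rad/s): [2.22, 2.22, 2.79, 3.14, 3.14, 3.14].

### API

Orientations are given as [roll, pitch, yaw] about the fixed x, y, z axes, in that order (R = Rz(yaw) Ry(pitch) Rx(roll)).
In Python, from rig import sensors, grab_frame, camera_params, order gives the robot as it stands. The module is installed in compiled form; this text tells all that it offers.
- The arm moves only by the tool move_arm, never from a script. Its argument "motion" is a list of rows, each a list of 7 numbers: the turn, a rotation vector about the tool's x, y, z in a scale on which 1.0 is pi rad, then the shift along the tool's x, y, z in a scale on which 1.0 is 100 cm, then the finger opening in m, from 0 to 0.0854. A call has 1 to 8 rows; each row is the pose to reach, as a shift and turn from the pose commanded when the call began, along the tool's axes at that moment; what a row does not reach only later rows make up. A row lasts 1/8 s, in which the tool goes at most 62.5 mm and 10.7 degrees, less where a joint would pass 70% of its speed; a pose out of reach is approached as far as the arm can. A call with a gripper value outside its range is refused whole. The fingers move at their own pace and stop on an object; "grip_force" is the grip in N (left out, the last holds). Time passes only in rows, so rows that repeat a pose let the fingers close. It gives the time, the measured TCP pose, the force, the opening and the grip force at its end, in the units of the state.
- sensors.sense(): the state, without advancing time (a new reading comes with each control period).
- grab_frame(name): name is "scene" or "side" or "wrist"; returns (picture, depth): 420x560x3 uint8, red, green, blue; 420x560 float32, mm along the optical axis (not along the pixel's ray), 0 where there is no reading.
- camera_params(name): a dict with "camera_matrix" (3x3 intrinsics, pixels), "world_from_camera" (4x4, takes a point from camera to world coordinates). Camera axes: x right, y down, z forward; pixel columns grow to the right and rows downward; lengths in mm; the calibration is good to about 2 mm. A picture is of the moment at which its call begins: read the wrist's pose just before it. camera_params takes no time and is no camera call; for the wrist camera it gives the pose at the moment of the call.
- order.sign_off(): hands the job in; it is judged then, once.
The state is a dict: "clock": time; "qpos": joint angles; "qvel": joint speeds; "joint_efforts": joint torques, N m; "eef_pos": TCP position; "tcp_rot": TCP orientation; "contact_force": force on the tool from outside, world axes, zero at the start; "wrist_torque": the same for the moment, N m; "opening": opening from 0.0 (shut) to 1.0 (fully open); "grasp_force": force on a finger pad.
Only numpy, scipy, OpenCV 4.12 (cv2) and the standard library are available. Lean on these libraries where they do the work, as an engineer would, in place of code of your own. Each camera call takes 0.05 s, during which the arm holds its last target. There are 200 camera calls.

## Working session

There is one attempt and no reset: what is moved stays moved. The work goes in short steps, Python scripts to look and compute and a tool call to move; the robot and the scene stay as the last step left them, time stands still between calls to the robot, and variables do not carry over. Pictures are saved under pics/ and viewed, at most 14 in all, crops included, and the job is handed in when it is done.

Besides the shell and the picture viewer there is one more tool, called as name(argument=value, ...), one argument or row to a line, values as JSON. move_arm: Moves the arm, as the interface text tells. Its arguments: {"type":"object","properties":{"motion":{"type":"array","items":{"type":"array","items":{"type":"number"}}},"grip_force":{"type":"number"}},"required":["motion"]}

```bash
mkdir -p pics; cat > h.py <<'E'
import numpy as np, cv2
from rig import sensors, grab_frame, camera_params, order
def grab(name, f=None):
    P=camera_params(name); im,d=grab_frame(name)
    if f: cv2.imwrite(f, im[:,:,::-1])
    np.savez(f'{name}.npz',im=im,d=d,K=P['camera_matrix'],T=P['world_from_camera'])
    return im,d,np.array(P['camera_matrix']),np.array(P['world_from_camera'])
def load(name):
    z=np.load(f'{name}.npz'); return z['im'],z['d'],z['K'],z['T']
def cast(uv,K,T,z):
    uv=np.atleast_2d(uv).astype(float); r=np.c_[uv,np.ones(len(uv))]@np.linalg.inv(K).T@T[:3,:3].T
    o=T[:3,3]; return o+r*((z-o[2])/r[:,2])[:,None]
def cloud(d,K,T):
    v,u=np.mgrid[:d.shape[0],:d.shape[1]]
    p=np.stack([u*d,v*d,d],-1)@np.linalg.inv(K).T
    return p@T[:3,:3].T+T[:3,3]
E
python3 - <<'E'
from h import *
print(sensors.sense())
for n in ['scene','side','wrist']:
    im,d,K,T=grab(n,f'pics/{n}0.png'); print(n,K.round(1).tolist(),T.round(2).tolist())
E
```

```text
{'clock': 0.0, 'qpos': array([ 1.30064430e+00,  3.53683044e-01,  1.63413277e+00,  4.93490798e-06,
        1.15517295e+00, -2.40989633e-03]), 'qvel': array([ 1.21641571e-03, -3.59402325e-04, -4.81546418e-04, -2.88448665e-05,
        2.85893184e-04, -2.58403550e-04]), 'joint_efforts': array([-3.36449353e-03, -6.05265999e+01, -3.42053461e+01, -3.33447197e-04,
        9.51731927e-03,  3.37526679e-06]), 'eef_pos': array([165.2261704 , 602.27911744, 230.54045851]), 'tcp_rot': array([-3.14019655e+00, -7.87646084e-06,  2.87384852e+00]), 'contact_force': array([ 0.48415559,  0.01096948, -0.02806088]), 'wrist_torque': array([0.00156005, 0.05292072, 0.07389279]), 'grasp_force': 0.0, 'opening': 0.997835668836372}
scene [[381.9, 0.0, 287.1], [0.0, 381.9, 204.8], [0.0, 0.0, 1.0]] [[0.56, 0.49, -0.67, 1204.98], [0.83, -0.31, 0.47, -457.65], [0.02, -0.82, -0.58, 631.28], [0.0, 0.0, 0.0, 1.0]]
side [[442.2, 0.0, 272.8], [0.0, 442.2, 209.7], [0.0, 0.0, 1.0]] [[-0.99, -0.07, 0.14, 353.2], [-0.15, 0.56, -0.81, 868.95], [-0.02, -0.82, -0.57, 650.44], [0.0, 0.0, 0.0, 1.0]]
wrist [[316.1, 0.0, 280.4], [0.0, 316.1, 213.4], [0.0, 0.0, 1.0]] [[0.26, 0.92, 0.3, 87.5], [0.96, -0.25, -0.09, 625.12], [-0.0, 0.32, -0.95, 373.5], [0.0, 0.0, 0.0, 1.0]]
```

View pics/scene0.png

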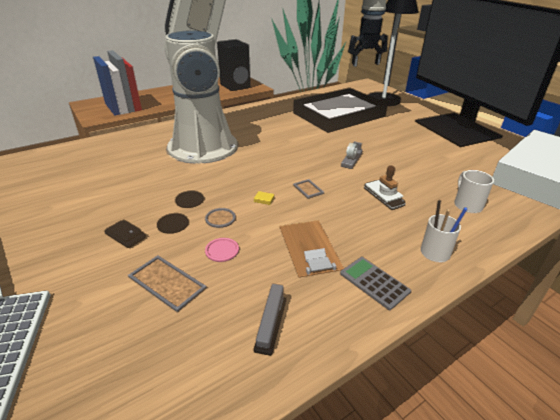

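View pics/wrist0.png

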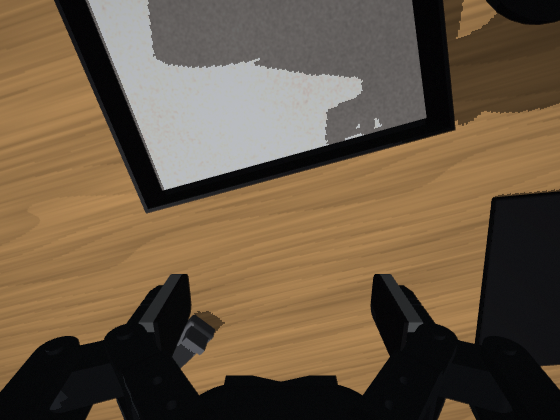

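The scene view shows the pile with the stamp knob at (390,178), and the tile and drive at (384,193). The stamp tray is at (308,188) and the clipboard at (311,247), with its clip at (319,262). The drive tray is at (167,282). Candidates for the tin tray are cork/grey (221,217), black (189,199) and (173,222), and pink (222,250); I choose (221,217). The wrist view shows only the paper tray at (290,90) and a stray item at (195,335).

```bash
python3 - <<'E'
from h import *
im,d,K,T=load('scene')
for n,uv,z in [('stamptray',(308,188),8),('tintray',(221,217),8),('clip',(319,262),4),('board',(308,245),4),('drivetray',(167,282),5),('pile',(384,197),20)]:
    print(n,cast(uv,K,T,z).round(), cloud(d,K,T)[uv[1],uv[0]].round())
c=cv2.resize(im[140:300,130:420],(800,441),interpolation=cv2.INTER_CUBIC); cv2.imwrite('pics/scrop.png',c[:,:,::-1])
E
```

```text
stamptray [[441. 149.   8.]] [434. 155.   2.]
tintray [[ 432. -136.    8.]] [ 428. -134.    5.]
clip [[710. -18.   4.]] [720. -27.  18.]
board [[647.  -3.   4.]] [647.  -4.   4.]
drivetray [[ 579. -338.    5.]] [ 575. -337.    1.]
pile [[612. 294.  20.]] [619. 286.  27.]
```

View pics/scrop.png

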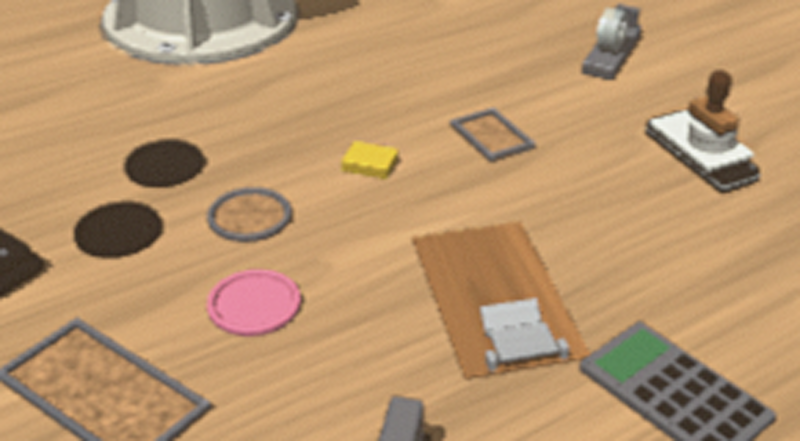

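View pics/side0.png

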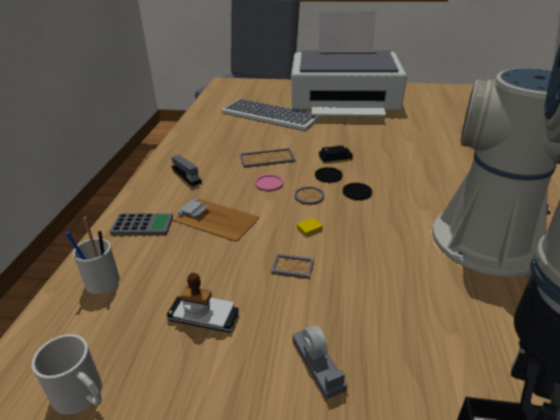

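```bash
cat >> h.py <<'E'
from scipy.spatial.transform import Rotation as Ro
def plan(x,y,z,yaw):
    "shift (tool axes, m) and turn about tool z for a tool-down target; yaw mod pi/any"
    s=sensors.sense(); r=Ro.from_euler('xyz',s['tcp_rot'])
    sh=r.inv().apply(np.array([x,y,z])-s['eef_pos'])/1000
    dy=(yaw-s['tcp_rot'][2]+np.pi)%(2*np.pi)-np.pi
    rv=(r.inv()*Ro.from_euler('xyz',[np.pi,0,yaw])).as_rotvec()
    print('clock',round(float(s['clock']),2),'eef',s['eef_pos'].round(1),s['tcp_rot'].round(3),'q',s['qpos'].round(2),'F',s['contact_force'].round(1)); print('turn',rv.round(4),'shift',sh.round(4),'dist',np.linalg.norm(sh).round(3))
E
python3 -c "
from h import *
plan(600,290,250,2.02)"
```

```text
clock 0.15 eef [165.3 602.4 230.7] [-3.141 -0.     2.874] q [ 1.3   0.35  1.63  0.    1.16 -0.  ] F [-0.1 -0.7 -0.6]
turn [-1.000e-03  5.000e-04  8.538e-01] shift [-0.5019 -0.1862 -0.0191] dist 0.536
```

The rows are not in the units I measure in: turns go in shares of pi rad. I convert before sending: 0.854 rad / 3.1416 = 0.2718.

move_arm(
  motion=[
    [0,0,0.0341,-0.055,-0.02,-0.01,0.0854],
    [0,0,0.0681,-0.11,-0.041,-0.015,0.0854],
    [0,0,0.1019,-0.165,-0.061,-0.019,0.0854],
    [0,0,0.1359,-0.22,-0.082,-0.019,0.0854],
    [0,0,0.17,-0.275,-0.102,-0.019,0.0854],
    [0,0,0.204,-0.33,-0.122,-0.019,0.0854],
    [0,0,0.2378,-0.39,-0.145,-0.019,0.0854],
    [0,0,0.2718,-0.445,-0.165,-0.019,0.0854],
  ],
)

```text
clock: 1.15
eef_pos: [552.3, 324.3, 250.1]
tcp_rot: [-3.141, -0.0, 2.016]
contact_force: [0.5, 0.6, -0.3]
opening: 1.003
grasp_force: 0.0
```

```bash
python3 -c "
from h import *
plan(600,290,250,2.02); im,d,K,T=grab('wrist','pics/w1.png')"
```

```text
clock 1.15 eef [552.3 324.3 250.1] [-3.141 -0.     2.016] q [0.53 0.36 1.58 0.   1.2  0.08] F [ 0.5  0.6 -0.3]
turn [-0.0001 -0.     -0.0038] shift [-0.0515  0.0283  0.0001] dist 0.059
```

View pics/w1.png

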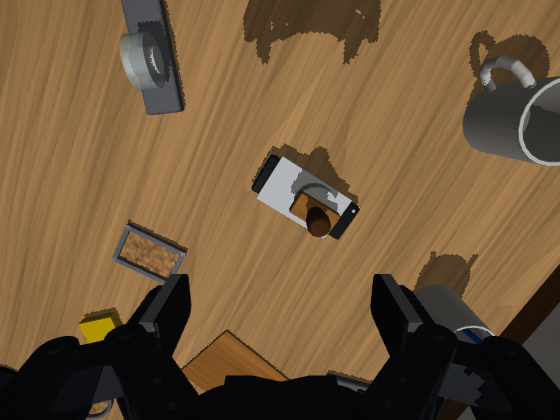

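The wrist view shows the pile: knob (318,220), stamp block (312,208), tin edge (320,190), white tile (305,195), black drive ends (265,175) and (347,222). The stamp tray is at (150,250). I'll measure them by depth and colour.

```bash
cat >> h.py <<'E'
def rect(pts):
    "min-area rect in world xy -> centre, (long, short), yaw of the long side"
    (c,(w,h),a)=cv2.minAreaRect(pts[:,:2].astype(np.float32)); a=np.radians(a)
    if h>w: w,h,a=h,w,a+np.pi/2
    return np.round(c,1),np.round((w,h),1),round((a+np.pi/2)%np.pi-np.pi/2,3)
def big(m):
    n,l,s,_=cv2.connectedComponentsWithStats(m.astype(np.uint8)); k=1+np.argmax(s[1:,4]); return l==k
E
python3 - <<'E'
from h import *
im,d,K,T=load('wrist'); P=cloud(d,K,T); Z=P[...,2]; hsv=cv2.cvtColor(im,cv2.COLOR_RGB2HSV)
v,u=np.mgrid[:420,:560]
reg=(u>240)&(u<370)&(v>140)&(v<245)&(d>0)
print('hist',[(int(a),int(n)) for n,a in zip(*np.histogram(Z[reg],np.arange(-6,116,4)))])
def show(n,m,z=None):
    m=big(m); p=cast(np.c_[u[m],v[m]],K,T,z) if z is not None else P[m]
    print(n,m.sum(),'z',np.median(Z[m]).round(1),rect(p))
show('knob',reg&(Z>84)); show('block',reg&(Z>60)&(Z<72)); show('block+',reg&(Z>60)&(hsv[...,0]<20)&(hsv[...,1]>100),66)
show('tin',reg&(Z>44)&(Z<56)); 
show('tile',reg&(Z>23)&(Z<31)); show('drive+',reg&(Z>12)&(Z<31))
tr=(u>100)&(u<195)&(v>210)&(v<295)
rim=tr&(hsv[...,1]<70)&(hsv[...,2]<140)
show('tray rim',rim,8); print(np.median(Z[big(rim)]))
print(P[220,318],P[250,150])
E
```

```text
hist [(-6, 15), (-2, 8304), (2, 116), (6, 10), (10, 32), (14, 34), (18, 824), (22, 738), (26, 1442), (30, 24), (34, 13), (38, 35), (42, 21), (46, 179), (50, 283), (54, 26), (58, 49), (62, 307), (66, 356), (70, 26), (74, 6), (78, 0), (82, 3), (86, 26), (90, 23), (94, 32), (98, 39), (102, 106), (106, 304), (110, 0)]
knob 533 z 107.0 (array([597.8, 317. ]), array([23.1, 21.7]), np.float64(0.625))
block 700 z 66.1 (array([598.5, 316.1]), array([52.2, 26. ]), np.float64(-0.108))
block+ 1229 z 67.2 (array([597.4, 312. ]), array([52.4, 36.4]), np.float64(-0.114))
tin 426 z 50.2 (array([601.2, 335.4]), array([44.6, 15.6]), np.float64(-0.11))
tile 2159 z 26.3 (array([587.6, 317. ]), array([100. ,  60.1]), np.float64(-0.12))
drive+ 3044 z 25.9 (array([590.8, 316.7]), array([130. ,  60.1]), np.float64(-0.119))
tray rim 1546 z 8.8 (array([451.7, 139.2]), array([113.5,  87.2]), np.float64(-0.079))
8.84935826625832
[593.39567473 322.84663968 109.36750601] [436.71076244 158.26589577   3.28438135]
```

```bash
python3 - <<'E'
from h import *
im,d,K,T=load('wrist'); P=cloud(d,K,T); Z=P[...,2]
v,u=np.mgrid[:420,:560]
m=big((u>100)&(u<195)&(v>210)&(v<275)&(Z>5.5)&(Z<12)); print(m.sum(),rect(P[m]))
plan(598.3,316.4,150,3.03)
plan(598.3,316.4,75,3.03)
E
```

```text
803 (array([438.3, 151.8]), array([84. , 59.9]), np.float64(-0.066))
clock 1.2 eef [557.7 320.1 250.1] [3.139 0.004 2.009] q [ 0.52  0.36  1.57 -0.    1.2   0.08] F [ 3.5 -3.  -0.1]
turn [ 3.0000e-04  4.4000e-03 -1.0214e+00] shift [-0.0202  0.035   0.1003] dist 0.108
clock 1.2 eef [557.7 320.1 250.1] [3.139 0.004 2.009] q [ 0.52  0.36  1.57 -0.    1.2   0.08] F [ 3.5 -3.  -0.1]
turn [ 3.0000e-04  4.4000e-03 -1.0214e+00] shift [-0.02    0.0348  0.1753] dist 0.18
```

Converted, -1.01 rad / 3.1416 = -0.3215.

move_arm(
  motion=[
    [0,0,-0.0541,-0.005,0.006,0.015,0.0854],
    [0,0,-0.1082,-0.01,0.013,0.032,0.0854],
    [0,0,-0.1623,-0.015,0.02,0.05,0.0854],
    [0,0,-0.2165,-0.02,0.027,0.067,0.0854],
    [0,0,-0.2706,-0.025,0.034,0.083,0.0854],
    [0,0,-0.3024,-0.028,0.037,0.093,0.0854],
    [0,0,-0.3215,-0.029,0.038,0.098,0.0854],
    [0,0,-0.3215,-0.029,0.038,0.1,0.0854],
  ],
)

```text
clock: 2.2
eef_pos: [597.4, 316.0, 149.6]
tcp_rot: [-3.141, -0.001, 3.029]
contact_force: [0.4, 0.2, 0.9]
opening: 1.0
grasp_force: 0.0
```

```bash
python3 - <<'E'
from h import *
im,d,K,T=grab('wrist'); P=cloud(d,K,T); Z=P[...,2]
plan(598.3,316.4,75,3.03)
v,u=np.mgrid[:420,:560]
reg=(np.abs(P[...,0]-598)<70)&(np.abs(P[...,1]-316)<60)&(d>0)
for n,a,b in [('block',60,72),('knob',85,112)]:
    m=reg&(Z>a)&(Z<b); m=big(m); print(n,m.sum(),rect(P[m]),P[m][:,2].max())
E
```

```text
clock 2.25 eef [597.4 316.1 149.6] [-3.141e+00 -1.000e-03  3.028e+00] q [ 0.48  0.51  1.58  0.    1.05 -0.97] F [ 1.  -0.6  0.6]
turn [-0.0005 -0.0008 -0.0016] shift [-0.0009  0.0004  0.0746] dist 0.075
block 1093 (array([589.6, 316.9]), array([34.6, 25.9]), np.float64(-0.102)) 71.93682987381351
knob 1179 (array([597.6, 316.2]), array([23.1, 22. ]), np.float64(1.215)) 109.81310261813232
```

move_arm(
  motion=[
    [0,0,0,-0.001,0,0.02,0.0854],
    [0,0,0,-0.001,0,0.045,0.0854],
    [0,0,0,-0.001,0,0.065,0.0854],
    [0,0,0,-0.001,0,0.0746,0.0854],
    [0,0,0,-0.001,0,0.0746,0.02],
    [0,0,0,-0.001,0,0.0746,0.01],
    [0,0,0,-0.001,0,0.0746,0.01],
    [0,0,0,-0.001,0,0.0746,0.01],
  ],
  grip_force=30,
)

```text
clock: 3.25
eef_pos: [599.2, 316.3, 76.6]
tcp_rot: [3.141, 0.001, 3.03]
contact_force: [0.0, -0.1, 1.8]
opening: 0.266
grasp_force: 29.2
```

move_arm(
  motion=[
    [0,0,0,0,0,0,0.01],
    [0,0,0,0,0,0,0.01],
    [0,0,0,0,0,-0.01,0.01],
    [0,0,0,0,0,-0.03,0.01],
    [0,0,0,0,0,-0.055,0.01],
    [0,0,0,0,0,-0.07,0.01],
    [0,0,0,0,0,-0.075,0.01],
    [0,0,0,0,0,-0.075,0.01],
  ],
)

```text
clock: 4.25
eef_pos: [598.6, 316.1, 150.8]
tcp_rot: [3.142, 0.0, 3.03]
contact_force: [0.1, 0.2, -0.9]
opening: 0.268
grasp_force: 29.5
```

```bash
python3 - <<'E'
from h import *
im,d,K,T=grab('wrist','pics/w2.png'); s=sensors.sense(); print(s['opening'],s['grasp_force'])
plan(438.3,151.8,150,3.03+.108-.066)
E
```

```text
0.2697281211623239 29.536568195326254
clock 4.3 eef [598.3 315.9 150.2] [-3.141e+00 -1.000e-03  3.030e+00] q [ 0.48  0.51  1.58 -0.    1.05 -0.98] F [ 0.1  0.2 -1.2]
turn [-0.0004 -0.0006 -0.0422] shift [ 0.1407 -0.181   0.0004] dist 0.229
```

View pics/w2.png

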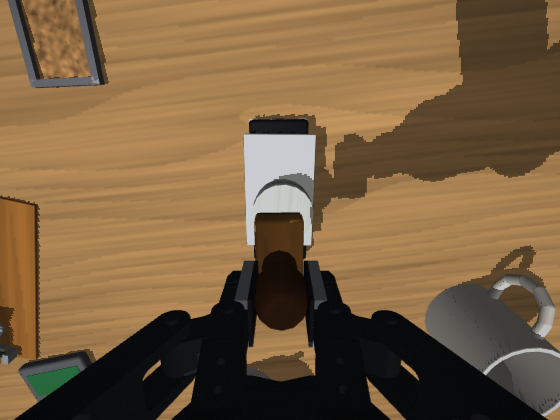

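Held at about 23 mm opening: the stamp is upright in the fingers (block 278,235) and the tin, tile and drive are undisturbed below it. On to the tray.

Converted, -0.042 rad / 3.1416 = -0.0134.

move_arm(
  motion=[
    [0,0,-0.0032,0.015,-0.018,0,0.01],
    [0,0,-0.0064,0.045,-0.055,0,0.01],
    [0,0,-0.0095,0.08,-0.1,0,0.01],
    [0,0,-0.0127,0.11,-0.14,0.01,0.01],
    [0,0,-0.0134,0.132,-0.17,0.025,0.01],
    [0,0,-0.0134,0.14,-0.18,0.035,0.01],
    [0,0,-0.0134,0.1407,-0.181,0.04,0.01],
    [0,0,-0.0134,0.1407,-0.181,0.04,0.01],
  ],
)

```text
clock: 5.3
eef_pos: [439.8, 152.7, 110.5]
tcp_rot: [3.141, 0.0, 3.072]
contact_force: [-0.1, 0.1, -0.9]
opening: 0.27
grasp_force: 29.6
```

```bash
python3 - <<'E'
from h import *
im,d,K,T=grab('wrist','pics/w3.png'); P=cloud(d,K,T); Z=P[...,2]; s=sensors.sense()
plan(438.3,151.8,29,3.072)
reg=(np.abs(P[...,0]-438)<52)&(np.abs(P[...,1]-152)<40)
m=reg&(Z>5.5)&(Z<12); print(rect(P[m]))
zb=Z[reg&(Z>60)]; print(np.histogram(zb,np.arange(60,160,4)))
m=big(reg&(Z>95)&(Z<108)); print(rect(P[m]),np.median(P[m][:,2]))
E
```

```text
clock 5.35 eef [439.9 152.8 110.8] [3.141e+00 1.000e-03 3.072e+00] q [ 0.33  0.27  2.07  0.    0.8  -1.17] F [ 0.2  0.4 -0.7]
turn [0.0004 0.0008 0.0001] shift [ 0.0016 -0.0011  0.0818] dist 0.082
(array([438.2, 151.6]), array([84.3, 58.2]), np.float64(-0.067))
(array([   0,    0,    0,    0,    0,    3,   45,   63,  108,  624, 1460,
        173,  104,   56,  204,  418,  456,  529,  599,  924, 1877,  456,
        544,  647]), array([ 60,  64,  68,  72,  76,  80,  84,  88,  92,  96, 100, 104, 108,
       112, 116, 120, 124, 128, 132, 136, 140, 144, 148, 152, 156]))
(array([429. , 153.6]), array([32.4, 26.1]), np.float64(-0.076)) 100.4654784993204
```

View pics/w3.png

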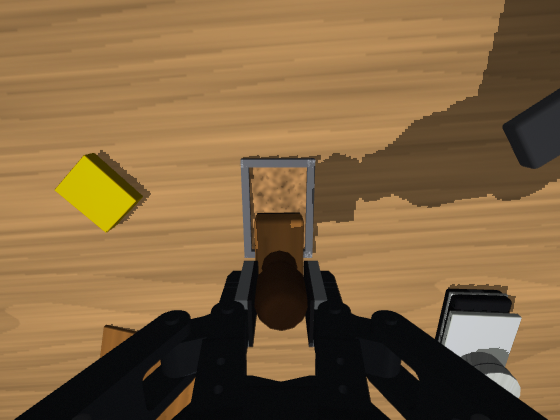

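The stamp is aligned over the stamp tray: tray (280,205), block (280,235). Its underside is at about 84 mm, so I lower 81 mm.

move_arm(
  motion=[
    [0,0,0,0.001,-0.001,0.015,0.01],
    [0,0,0,0.0016,-0.001,0.035,0.01],
    [0,0,0,0.0016,-0.001,0.055,0.01],
    [0,0,0,0.0016,-0.001,0.07,0.01],
    [0,0,0,0.0016,-0.001,0.078,0.01],
    [0,0,0,0.0016,-0.001,0.0812,0.01],
    [0,0,0,0.0016,-0.001,0.0815,0.01],
    [0,0,0,0.0016,-0.001,0.0815,0.01],
  ],
)

```text
clock: 6.35
eef_pos: [437.4, 151.2, 29.5]
tcp_rot: [3.141, 0.001, 3.072]
contact_force: [-0.0, 0.4, -0.5]
opening: 0.271
grasp_force: 29.4
```

move_arm(
  motion=[
    [0,0,0,0,0,0,0.035],
    [0,0,0,0,0,0,0.05],
    [0,0,0,0,0,0,0.06],
    [0,0,0,0,0,-0.02,0.0854],
    [0,0,0,0,0,-0.05,0.0854],
    [0,0,0,0,0,-0.08,0.0854],
    [0,0,0,0,0,-0.11,0.0854],
    [0,0,0,0,0,-0.12,0.0854],
  ],
)

```text
clock: 7.35
eef_pos: [437.9, 151.3, 150.7]
tcp_rot: [3.141, 0.003, 3.072]
contact_force: [0.9, 0.5, -0.6]
opening: 1.0
grasp_force: 0.0
```

```bash
python3 - <<'E'
from h import *
im,d,K,T=grab('wrist'); P=cloud(d,K,T); Z=P[...,2]
reg=(np.abs(P[...,0]-438)<52)&(np.abs(P[...,1]-152)<40)
m=big(reg&(Z>15)&(Z<23)); print('block',rect(P[m]),np.median(P[m][:,2]))
m=reg&(Z>40)&(Z<70); print('knob',rect(P[m]),P[m][:,2].max())
reg=(np.abs(P[...,0]-600)<90)&(np.abs(P[...,1]-316)<60)
m=reg&(Z>45)&(Z<56); 
if m.sum()>20:
  m=big(m);print('tin',m.sum(),cv2.minEnclosingCircle(P[m][:,:2].astype(np.float32)),np.median(P[m][:,2]))
plan(598,316,120,3.03)
E
```

```text
block (array([426.8, 152.2]), array([32.1, 25.6]), np.float64(-0.085)) 19.048163356082142
knob (array([436.2, 151.3]), array([22.9, 22.4]), np.float64(1.253)) 62.74881318372229
tin 129 ((577.7733154296875, 322.64569091796875), 11.588629722595215) 49.146036291228654
clock 7.4 eef [437.9 151.4 150.9] [3.140e+00 3.000e-03 3.072e+00] q [ 0.33  0.2   2.05 -0.    0.89 -1.17] F [-0.6 -0.3  0.2]
turn [0.0011 0.0026 0.0418] shift [-0.1481  0.1754  0.0315] dist 0.232
```

Converted, 0.042 rad / 3.1416 = 0.0134.

move_arm(
  motion=[
    [0,0,0.0032,-0.02,0.023,0,0.0854],
    [0,0,0.0064,-0.05,0.06,0,0.0854],
    [0,0,0.0095,-0.085,0.1,0,0.0854],
    [0,0,0.0127,-0.115,0.138,0,0.0854],
    [0,0,0.0134,-0.138,0.165,0,0.0854],
    [0,0,0.0134,-0.147,0.175,0,0.0854],
    [0,0,0.0134,-0.148,0.1755,0,0.0854],
    [0,0,0.0134,-0.148,0.1755,0,0.0854],
  ],
)

```text
clock: 8.4
eef_pos: [595.9, 314.7, 148.6]
tcp_rot: [-3.141, -0.001, 3.029]
contact_force: [-0.3, 0.5, -0.6]
opening: 0.998
grasp_force: 0.0
```

```bash
python3 - <<'E'
from h import *
im,d,K,T=grab('wrist'); P=cloud(d,K,T); Z=P[...,2]
reg=(np.abs(P[...,0]-600)<90)&(np.abs(P[...,1]-316)<60)
m=reg&(Z>45)&(Z<56); m=big(m);print('tin',m.sum(),rect(P[m]),cv2.minEnclosingCircle(P[m][:,:2].astype(np.float32)),np.median(P[m][:,2]))
m=big(reg&(Z>22)&(Z<31)); print('tile',rect(P[m]),np.median(P[m][:,2]))
plan(598,316,31,3.03)
E
```

```text
tin 2863 (array([599.5, 318.7]), array([49.8, 49.1]), np.float64(-0.212)) ((599.6793823242188, 318.6649169921875), 25.146839141845703) 50.231762567572304
tile (array([588.5, 316.9]), array([102. ,  60.1]), np.float64(-0.119)) 26.221769864784278
clock 8.45 eef [596.  314.7 148.9] [-3.141e+00 -1.000e-03  3.029e+00] q [ 0.48  0.51  1.59 -0.    1.05 -0.97] F [-0.9 -1.1 -0.5]
turn [-0.0008 -0.0009 -0.0006] shift [-0.002   0.0016  0.1179] dist 0.118
```

move_arm(
  motion=[
    [0,0,0,-0.002,0.003,0.025,0.0854],
    [0,0,0,-0.002,0.003,0.06,0.0854],
    [0,0,0,-0.002,0.003,0.09,0.0854],
    [0,0,0,-0.002,0.003,0.11,0.0854],
    [0,0,0,-0.002,0.003,0.117,0.0854],
    [0,0,0,-0.002,0.003,0.117,0.0854],
    [0,0,0,-0.002,0.003,0.117,0.06],
    [0,0,0,-0.002,0.003,0.117,0.05],
  ],
  grip_force=30,
)

```text
clock: 9.45
eef_pos: [599.8, 318.9, 33.2]
tcp_rot: [3.141, 0.001, 3.03]
contact_force: [-0.3, -1.8, 2.3]
opening: 0.605
grasp_force: 1.6
```

move_arm(
  motion=[
    [0,0,0,0,0,0,0.04],
    [0,0,0,0,0,0,0.035],
    [0,0,0,0,0,0,0.035],
    [0,0,0,0,0,0,0.035],
  ],
)

```text
clock: 9.95
eef_pos: [599.7, 318.9, 33.4]
tcp_rot: [3.141, 0.001, 3.03]
contact_force: [-0.5, -0.5, 5.2]
opening: 0.57
grasp_force: 30.4
```

move_arm(
  motion=[
    [0,0,0,0,0,-0.01,0.035],
    [0,0,0,0,0,-0.03,0.035],
    [0,0,0,0,0,-0.06,0.035],
    [0,0,0,0,0,-0.09,0.035],
    [0,0,0,0,0,-0.11,0.035],
    [0,0,0,0,0,-0.118,0.035],
    [0,0,0,0,0,-0.12,0.035],
    [0,0,0,0,0,-0.12,0.035],
  ],
)

```text
clock: 10.95
eef_pos: [598.7, 318.3, 151.2]
tcp_rot: [-3.141, -0.001, 3.03]
contact_force: [0.5, -0.7, -1.4]
opening: 0.559
grasp_force: 31.1
```

```bash
python3 - <<'E'
from h import *
im,d,K,T=grab('wrist'); P=cloud(d,K,T); Z=P[...,2]
print(sensors.sense()['opening'])
reg=(np.abs(P[...,0]-600)<28)&(np.abs(P[...,1]-316)<24)
m=reg&(Z>135);m=big(m&(Z<160)); print(rect(P[m]),np.median(P[m][:,2]))
reg=(np.abs(P[...,0]-590)<90)&(np.abs(P[...,1]-316)<60)
m=big(reg&(Z>22)&(Z<31)); print('tile',rect(P[m]),np.median(P[m][:,2]))
im,d,K,T=load('scene');P=cloud(d,K,T)
m=big((np.abs(P[...,0]-430)<60)&(np.abs(P[...,1]+136)<60)&(P[...,2]>4)&(P[...,2]<14)); print(rect(P[m]))
plan(432,-136,150,2.5); plan(432,-136,150,1.4)
E
```

```text
0.5664227996134548
(array([580.9, 315.6]), array([47.7, 14.3]), np.float64(-1.495)) 152.14384671487406
tile (array([586.3, 317.3]), array([97.4, 60.2]), np.float64(-0.117)) 26.231705953251435
(array([ 427.7, -134.4]), array([84.1, 81.6]), np.float64(-0.871))
clock 11.0 eef [598.7 318.3 151.1] [-3.141e+00 -1.000e-03  3.030e+00] q [ 0.49  0.51  1.58  0.    1.05 -0.97] F [-0.5  0.1 -1.4]
turn [-0.0013 -0.0011  0.5297] shift [ 0.1149 -0.47    0.0017] dist 0.484
clock 11.0 eef [598.7 318.3 151.1] [-3.141e+00 -1.000e-03  3.030e+00] q [ 0.49  0.51  1.58  0.    1.05 -0.97] F [-0.5  0.1 -1.4]
turn [-1.9000e-03 -3.0000e-04  1.6297e+00] shift [ 0.1149 -0.47    0.0017] dist 0.484
```

move_arm(
  motion=[
    [0,0,0,0.004,-0.02,0,0.035],
    [0,0,0,0.015,-0.06,0,0.035],
    [0,0,0,0.03,-0.115,0,0.035],
    [0,0,0,0.045,-0.172,0,0.035],
    [0,0,0,0.06,-0.23,0,0.035],
    [0,0,0,0.075,-0.287,0,0.035],
    [0,0,0,0.09,-0.34,0,0.035],
    [0,0,0,0.102,-0.385,0,0.035],
  ],
)

```text
clock: 12.0
eef_pos: [452.6, -54.8, 151.8]
tcp_rot: [-3.141, -0.001, 3.029]
contact_force: [0.5, -0.3, -1.0]
opening: 0.563
grasp_force: 31.2
```

move_arm(
  motion=[
    [0,0,0,0.008,-0.035,0,0.035],
    [0,0,0,0.014,-0.06,0,0.035],
    [0,0,0,0.017,-0.075,0,0.035],
    [0,0,0,0.018,-0.083,0,0.035],
    [0,0,0,0.018,-0.083,0,0.035],
    [0,0,0,0.018,-0.083,0,0.035],
  ],
)

```text
clock: 12.75
eef_pos: [427.9, -132.6, 152.1]
tcp_rot: [3.141, -0.0, 3.03]
contact_force: [0.1, -0.4, -0.1]
opening: 0.559
grasp_force: 31.2
```

```bash
python3 - <<'E'
from h import *
im,d,K,T=grab('wrist','pics/w4.png'); P=cloud(d,K,T); Z=P[...,2]
m=big((np.abs(P[...,0]-428)<60)&(np.abs(P[...,1]+135)<60)&(Z>5.8)&(Z<12)); print('tray',m.sum(),rect(P[m]),cv2.minEnclosingCircle(P[m][:,:2].astype(np.float32)))
print(P[m][:,:2].min(0),P[m][:,:2].max(0))
plan(428,-135,100,3.03)
E
```

```text
tray 1307 (array([ 423. , -135.9]), array([80.5, 74.3]), np.float64(1.527)) ((426.7120056152344, -136.34864807128906), 40.867958068847656)
[ 386.00412393 -176.51320297] [460.97775009 -95.63396247]
clock 12.8 eef [ 427.9 -132.6  152.1] [ 3.141 -0.     3.031] q [-0.3   0.18  2.07  0.    0.89 -1.76] F [-0.3 -0.4 -0.6]
turn [ 0.0001 -0.0001  0.0006] shift [-0.0004 -0.0024  0.0521] dist 0.052
```

View pics/w4.png

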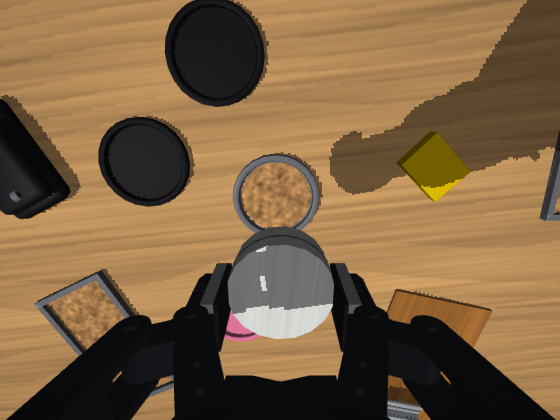

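The close view confirms the grey-rimmed cork tray at (277,195). The black ones are at (215,50) and (145,160), and the pink one is at (240,325). The tin is level in the fingers at (281,283).

move_arm(
  motion=[
    [0,0,0,0.0008,-0.0038,0.025,0.035],
    [0,0,0,0.0008,-0.0038,0.06,0.035],
    [0,0,0,0.0008,-0.0038,0.095,0.035],
    [0,0,0,0.0008,-0.0038,0.12,0.035],
    [0,0,0,0.0008,-0.0038,0.133,0.035],
    [0,0,0,0.0008,-0.0038,0.139,0.035],
    [0,0,0,0.0008,-0.0038,0.141,0.035],
    [0,0,0,0.0008,-0.0038,0.141,0.035],
  ],
)

```text
clock: 13.8
eef_pos: [427.0, -136.9, 11.7]
tcp_rot: [-3.141, 0.001, 3.03]
contact_force: [-0.9, -0.2, -1.1]
opening: 0.567
grasp_force: 31.2
```

```bash
python3 - <<'E'
from h import *
im,d,K,T=grab('wrist'); P=cloud(d,K,T); Z=P[...,2]
m=(np.hypot(P[...,0]-427,P[...,1]+136)<22)&(Z>20)&(Z<40)&(im.max(2)>60); print('tin top',m.sum(),np.percentile(Z[m],[5,25,50,75,95]).round(1))
plan(428,-135,100,3.03)
E
```

```text
tin top 6246 [27.7 28.2 28.6 28.9 29.5]
clock 13.85 eef [ 427.  -137.    11.8] [-3.141e+00  1.000e-03  3.030e+00] q [-0.31  0.44  2.16 -0.    0.54 -1.77] F [-0.1  0.4 -0.8]
turn [-0.0002  0.0011 -0.0002] shift [-0.0009  0.0021 -0.0882] dist 0.088
```

move_arm(
  motion=[
    [0,0,0,0,0,0.0008,0.035],
    [0,0,0,0,0,0.0015,0.035],
    [0,0,0,0,0,0.0015,0.055],
    [0,0,0,0,0,0.0015,0.07],
    [0,0,0,0,0,0.0015,0.0854],
    [0,0,0,0,0,-0.02,0.0854],
    [0,0,0,0,0,-0.06,0.0854],
    [0,0,0,0,0,-0.1,0.0854],
  ],
)

```text
clock: 14.85
eef_pos: [426.1, -136.7, 112.0]
tcp_rot: [3.141, -0.001, 3.03]
contact_force: [0.4, -1.1, -0.4]
opening: 1.0
grasp_force: 0.0
```

```bash
python3 - <<'E'
from h import *
im,d,K,T=grab('wrist'); P=cloud(d,K,T); Z=P[...,2]
m=big((np.hypot(P[...,0]-427,P[...,1]+136)<60)&(Z>18)&(Z<40)&(im.max(2)>60)); print('tin top',cv2.minEnclosingCircle(P[m][:,:2].astype(np.float32)),np.percentile(Z[m],[5,50,95]).round(1))
im,d,K,T=grab('scene'); P=cloud(d,K,T);Z=P[...,2]
m=big((np.abs(P[...,0]-650)<140)&(np.abs(P[...,1]+5)<110)&(Z>2.8)&(Z<6)); print('board',rect(P[m]))
m=big((np.abs(P[...,0]-580)<140)&(np.abs(P[...,1]+338)<110)&(Z>5.8)&(Z<14)); print('drivetray',rect(P[m]))
plan(640,60,330,3.03)
E
```

```text
tin top ((427.0545959472656, -135.8235321044922), 25.270980834960938) [25.8 27.2 28.3]
board (array([645.9,   1.6]), array([206.3, 117.2]), np.float64(-0.38))
drivetray (array([ 576.4, -337.2]), array([164.9,  84.4]), np.float64(0.344))
clock 14.95 eef [ 428.9 -137.6  114.6] [-3.14   0.006  3.03 ] q [-0.31  0.24  2.1   0.    0.79 -1.77] F [ 0.7  0.8 -0.3]
turn [-0.0013  0.0062 -0.0002] shift [-0.1891  0.2196 -0.2145] dist 0.361
```

```bash
python3 -c "
from h import *
plan(645,5,250,2.77)"
```

```text
clock 14.95 eef [ 428.9 -137.6  114.6] [-3.14   0.006  3.03 ] q [-0.31  0.24  2.1   0.    0.79 -1.77] F [ 0.7  0.8 -0.3]
turn [-0.0005  0.0063  0.2598] shift [-0.1997  0.1656 -0.1344] dist 0.292
```

Converted, 0.26 rad / 3.1416 = 0.0828.

move_arm(
  motion=[
    [0,0,0.0095,-0.02,0.017,-0.02,0.0854],
    [0,0,0.0255,-0.055,0.045,-0.05,0.0854],
    [0,0,0.0414,-0.095,0.08,-0.08,0.0854],
    [0,0,0.0573,-0.135,0.115,-0.11,0.0854],
    [0,0,0.0732,-0.17,0.143,-0.13,0.0854],
    [0,0,0.0828,-0.192,0.16,-0.138,0.0854],
    [0,0,0.0828,-0.2,0.166,-0.138,0.0854],
    [0,0,0.0828,-0.2,0.166,-0.138,0.0854],
  ],
)

```text
clock: 15.95
eef_pos: [643.0, 5.7, 247.6]
tcp_rot: [-3.141, -0.002, 2.771]
contact_force: [0.0, 0.1, 0.1]
opening: 0.999
grasp_force: 0.0
```

```bash
python3 - <<'E'
from h import *
im,d,K,T=grab('wrist','pics/w5.png'); P=cloud(d,K,T); Z=P[...,2]
m=big((np.abs(P[...,0]-650)<130)&(np.abs(P[...,1]+5)<110)&(Z>2.3)&(Z<6)); c,s,a=rect(P[m]); print('board',c,s,a)
e=np.array([np.cos(a),np.sin(a)]); n=np.array([-e[1],e[0]])
q=(P[...,:2]-c); L=np.stack([q@e,q@n],-1)
m=(np.abs(L[...,0])<100)&(np.abs(L[...,1])<60)&(Z>7)&(Z<40)
print('clip x',np.percentile(L[m][:,0],[0.5,50,99.5]).round(1),'y',np.percentile(L[m][:,1],[.5,50,99.5]).round(1))
m2=m&(np.abs(L[...,1])<20)
for x in range(25,96,5):
    k=m2&(np.abs(L[...,0]-x)<2.5); print(x,k.sum(),np.median(Z[k]).round(1) if k.sum() else '')
E
```

```text
board [650.1  -2.3] [190.2 111.2] -0.345
clip x [33.6 66.3 98.4] y [-32.4   1.2  57.2]
25 0 
30 1 7.2
35 91 20.9
40 95 18.4
45 84 14.6
50 88 11.1
55 132 10.8
60 159 15.1
65 108 17.2
70 115 17.2
75 110 17.0
80 108 17.2
85 111 17.1
90 104 17.4
95 57 17.1
```

View pics/w5.png

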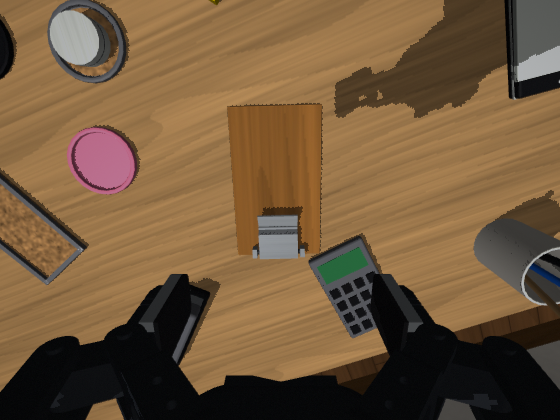

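The view shows the clipboard at (277,180), clip at (279,237) pointing to world +x, calculator and stapler beside it, and the tin seated in its tray at (85,40). Board centre is (650.1, -2.3), yaw -0.345. On to the tile.

```bash
python3 -c "
from h import *
plan(568,319.5,150,3.0226)"
```

```text
clock 16.0 eef [642.6   5.4 247.8] [-3.14e+00 -2.00e-03  2.77e+00] q [ 0.01  0.37  1.57 -0.    1.2  -1.19] F [-0.7 -0.7 -0.7]
turn [-0.0009 -0.0024 -0.2524] shift [0.1833 0.2658 0.0979] dist 0.337
```

Converted, -0.252 rad / 3.1416 = -0.0802.

move_arm(
  motion=[
    [0,0,-0.0095,0.02,0.03,0.005,0.0854],
    [0,0,-0.0223,0.048,0.07,0.015,0.0854],
    [0,0,-0.0382,0.08,0.115,0.03,0.0854],
    [0,0,-0.0541,0.11,0.16,0.05,0.0854],
    [0,0,-0.0668,0.14,0.205,0.07,0.0854],
    [0,0,-0.0764,0.165,0.24,0.087,0.0854],
    [0,0,-0.0802,0.18,0.26,0.096,0.0854],
    [0,0,-0.0802,0.182,0.265,0.096,0.0854],
  ],
)

```text
clock: 17.0
eef_pos: [568.8, 318.7, 152.0]
tcp_rot: [-3.14, -0.002, 3.023]
contact_force: [-0.2, 0.3, -0.0]
opening: 1.003
grasp_force: 0.0
```

move_arm(
  motion=[
    [0,0,0,0,0,0,0.0854],
    [0,0,0,0,0,0,0.0854],
  ],
)

```text
clock: 17.25
eef_pos: [571.0, 317.6, 153.7]
tcp_rot: [3.142, 0.001, 3.02]
contact_force: [0.3, -1.6, -0.0]
opening: 0.998
grasp_force: 0.0
```

```bash
python3 - <<'E'
from h import *
im,d,K,T=grab('wrist','pics/w6.png'); P=cloud(d,K,T); Z=P[...,2]
reg=(np.abs(P[...,0]-590)<90)&(np.abs(P[...,1]-316)<60)
m=big(reg&(Z>22.5)&(Z<31)&(im.min(2)>90)); print('tile',rect(P[m]),np.median(P[m][:,2]))
m=big(reg&(Z>12)&(Z<31)); print('drive+',rect(P[m]))
c=rect(P[big(reg&(Z>22.5)&(Z<31)&(im.min(2)>90))])[0]
plan(568,319.5,14,3.0226)
E
```

```text
tile (array([587.5, 316.9]), array([99.3, 59.8]), np.float64(-0.119)) 26.206321337153355
drive+ (array([591.1, 316.6]), array([130.4,  60. ]), np.float64(-0.121))
clock 17.3 eef [571.  317.6 153.7] [3.141e+00 1.000e-03 3.020e+00] q [ 0.51  0.47  1.64 -0.    1.03 -0.94] F [-0.  -1.2  0.4]
turn [ 0.0002  0.0006 -0.0023] shift [0.0033 0.0015 0.1397] dist 0.14
```

View pics/w6.png

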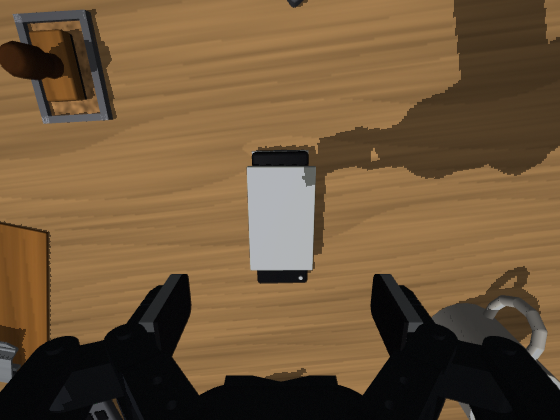

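The stamp sits in its tray at (65,65). The tile at (281,218) lies square on the drive with its long edges clear.

move_arm(
  motion=[
    [0,0,0,0.001,0.001,0.025,0.0854],
    [0,0,0,0.0015,0.0012,0.06,0.0854],
    [0,0,0,0.0015,0.0012,0.095,0.0854],
    [0,0,0,0.0015,0.0012,0.12,0.0854],
    [0,0,0,0.0015,0.0012,0.134,0.0854],
    [0,0,0,0.0015,0.0012,0.1405,0.0854],
    [0,0,0,0.0015,0.0012,0.1405,0.0854],
    [0,0,0,0.0015,0.0012,0.1405,0.07],
  ],
  grip_force=40,
)

```text
clock: 18.3
eef_pos: [569.8, 320.6, 13.7]
tcp_rot: [3.141, 0.001, 3.022]
contact_force: [-0.6, 0.6, 0.1]
opening: 0.829
grasp_force: 0.0
```

```bash
python3 - <<'E'
from h import *
im,d,K,T=grab('wrist','pics/w7.png'); P=cloud(d,K,T); Z=P[...,2]
plan(569.6,319,13,3.0226)
m=(np.abs(P[...,0]-569)<12)&(np.abs(P[...,1]-319)<60)&(np.abs(P[...,1]-319)>33)&(d>0)
for y in range(275,366,5):
    k=m&(np.abs(P[...,1]-y)<2.5); print(y,k.sum(), Z[k].min().round(1) if k.sum() else '', np.percentile(Z[k],[10,50,90]).round(1) if k.sum() else '')
E
```

```text
clock 18.35 eef [569.7 320.5  13.7] [3.141e+00 1.000e-03 3.022e+00] q [ 0.51  0.65  1.7  -0.    0.79 -0.94] F [ 0.4  0.8 -1.2]
turn [ 0.0009  0.0012 -0.0008] shift [-0.0001 -0.0015  0.0007] dist 0.002
275 1089 -1.3 [ 0.7 73.  75.1]
280 367 -1.3 [-0.4  0.5 53.8]
285 492 -0.5 [24.  49.4 61.9]
290 0  
295 0  
300 0  
305 0  
310 0  
315 0  
320 0  
325 0  
330 0  
335 0  
340 0  
345 0  
350 45 82.6 [ 85.2  93.7 100.8]
355 1619 -1.0 [ 0.9 55.7 93.6]
360 2055 -1.2 [ 0.3 56.7 83.7]
365 1339 -1.6 [ 0.1 62.7 76.6]
```

View pics/w7.png

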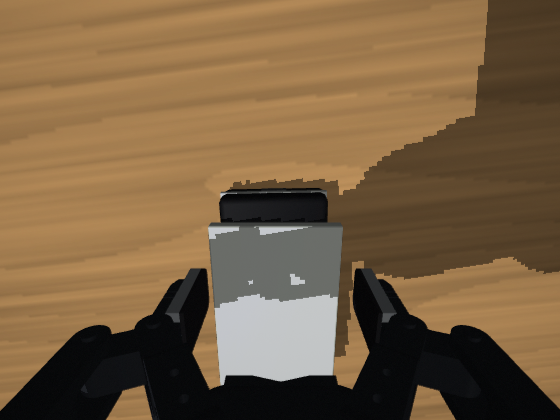

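The fingers straddle the tile's long edges at (208,270) and (355,270), a little high, with the drive's end visible at (273,205). I lower 2 mm, centre and close.

move_arm(
  motion=[
    [0,0,0,0,-0.0015,0.002,0.07],
    [0,0,0,0,-0.0015,0.002,0.07],
    [0,0,0,0,-0.0015,0.002,0.064],
    [0,0,0,0,-0.0015,0.002,0.06],
    [0,0,0,0,-0.0015,0.002,0.05],
    [0,0,0,0,-0.0015,0.002,0.045],
    [0,0,0,0,-0.0015,0.002,0.045],
    [0,0,0,0,-0.0015,0.002,0.045],
  ],
  grip_force=40,
)

```text
clock: 19.35
eef_pos: [569.1, 318.8, 11.1]
tcp_rot: [3.141, 0.0, 3.022]
contact_force: [-1.2, -0.9, 5.2]
opening: 0.689
grasp_force: 43.3
```

move_arm(
  motion=[
    [0,0,0,0,0,-0.005,0.045],
    [0,0,0,0,0,-0.015,0.045],
    [0,0,0,0,0,-0.035,0.045],
    [0,0,0,0,0,-0.06,0.045],
    [0,0,0,0,0,-0.085,0.045],
    [0,0,0,0,0,-0.098,0.045],
    [0,0,0,0,0,-0.1,0.045],
    [0,0,0,0,0,-0.1,0.045],
  ],
)

```text
clock: 20.35
eef_pos: [568.6, 318.5, 110.3]
tcp_rot: [-3.141, -0.001, 3.022]
contact_force: [0.1, -0.1, -0.3]
opening: 0.687
grasp_force: 43.0
```

```bash
python3 - <<'E'
from h import *
im,d,K,T=grab('wrist','pics/w8.png'); P=cloud(d,K,T); Z=P[...,2]; s=sensors.sense();e=s['eef_pos'];print(e,s['opening'])
m=(np.hypot(P[...,0]-e[0],P[...,1]-e[1])<80)&(Z>80)&(Z<150)&(im.min(2)>70)&(im.max(2).astype(int)-im.min(2)<30); m=big(m)
p=P[m]; print('tile',m.sum(),rect(p)); A=np.c_[p[:,:2]-e[:2],np.ones(len(p))]; f=np.linalg.lstsq(A,p[:,2],rcond=None)[0]; print('plane',f)
r=Ro.from_euler('xyz',s['tcp_rot']); q=r.inv().apply(p-e); print('tool frame x',q[:,0].max(), 'y',q[:,1].min(),q[:,1].max())
B=np.array([650.1,-2.3]); a=-.345; ee=np.array([np.cos(a),np.sin(a)])
for x in (-50,-35): t=B+ee*(x-18); print(t); plan(*t,112,np.pi+a)
E
```

```text
[568.43933461 318.44671023 109.86225177] 0.6894216969799337
tile 18553 (array([580.2, 318.3]), array([86.1, 60. ]), np.float64(-0.123))
plane [-2.32902664e-03 -1.00039248e-03  1.25342201e+02]
tool frame x 31.3454266136212 y -28.833039480834064 31.347224976488068
[586.10686922  20.69737405]
clock 20.4 eef [568.4 318.4 109.9] [-3.141e+00 -1.000e-03  3.022e+00] q [ 0.51  0.52  1.67  0.    0.95 -0.94] F [-0.7 -0.5 -0.3]
turn [-0.0009 -0.001   0.2252] shift [-0.0531 -0.2935 -0.002 ] dist 0.298
[600.22300101  15.62442389]
clock 20.4 eef [568.4 318.4 109.9] [-3.141e+00 -1.000e-03  3.022e+00] q [ 0.51  0.52  1.67  0.    0.95 -0.94] F [-0.7 -0.5 -0.3]
turn [-0.0009 -0.001   0.2252] shift [-0.0677 -0.2969 -0.002 ] dist 0.304
```

View pics/w8.png

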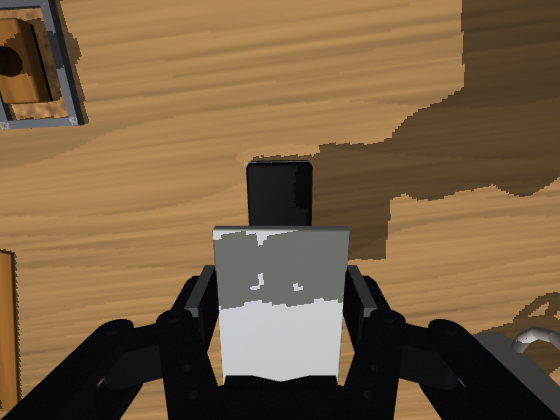

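The tile is held level (top at about 125 mm) with the fingertips reaching below it; the drive lies undisturbed at (280,195).

Converted, 0.225 rad / 3.1416 = 0.0716.

move_arm(
  motion=[
    [0,0,0.0064,-0.004,-0.015,0,0.045],
    [0,0,0.0159,-0.012,-0.05,0,0.045],
    [0,0,0.0286,-0.024,-0.1,0,0.045],
    [0,0,0.0414,-0.037,-0.155,0,0.045],
    [0,0,0.0541,-0.05,-0.21,0,0.045],
    [0,0,0.0637,-0.062,-0.26,0.01,0.045],
    [0,0,0.07,-0.07,-0.29,0.02,0.045],
    [0,0,0.0716,-0.0716,-0.299,0.03,0.045],
  ],
)

```text
clock: 21.4
eef_pos: [603.9, 10.7, 79.8]
tcp_rot: [-3.141, -0.001, 2.793]
contact_force: [0.3, -0.1, -1.0]
opening: 0.685
grasp_force: 43.0
```

move_arm(
  motion=[
    [0,0,0,0,0,0.015,0.045],
    [0,0,0,0,0,0.02,0.045],
    [0,0,0,0,0,0.02,0.045],
  ],
)

```text
clock: 21.78
eef_pos: [603.9, 14.4, 60.1]
tcp_rot: [-3.141, -0.001, 2.798]
contact_force: [0.4, 0.4, -0.3]
opening: 0.684
grasp_force: 43.0
```

```bash
cat > tb.py <<'E'
from h import *
def tb(zlo,zhi,f=None):
    im,d,K,T=grab('wrist',f); P=cloud(d,K,T); Z=P[...,2]; s=sensors.sense();e=s['eef_pos']
    B=np.array([650.1,-2.3]);a=-.345;ee=np.array([np.cos(a),np.sin(a)]);n=np.array([-ee[1],ee[0]])
    L=np.stack([(P[...,:2]-B)@ee,(P[...,:2]-B)@n],-1)
    m=(np.abs(L[...,0])<130)&(np.abs(L[...,1])<60)&(Z>zlo)&(Z<zhi)&(im.min(2)>70)&(im.max(2).astype(int)-im.min(2)<30); m=big(m)
    print('tile board frame x',L[m][:,0].min().round(1),L[m][:,0].max().round(1),'y',L[m][:,1].min().round(1),L[m][:,1].max().round(1),'z',np.percentile(Z[m],[5,50,95]).round(1),'yaw',rect(P[m]))
    k=(np.abs(L[...,0])<120)&(np.abs(L[...,1])<70)&(Z>2.3)&(Z<6)&(im[...,0].astype(int)-im[...,2]>40)
    if k.sum()>100: k=big(k); print('board visible x',L[k][:,0].min().round(1),'y',L[k][:,1].min().round(1),L[k][:,1].max().round(1))
    print('tcp board frame',((e[:2]-B)@ee).round(1),((e[:2]-B)@n).round(1),'z',e[2].round(1),'yaw',s['tcp_rot'].round(3),'F',s['contact_force'].round(1),'t',s['clock'],'op',s['opening'])
E
python3 -c "
from tb import *
tb(55,95)"
```

```text
tile board frame x -81.0 6.1 y -28.6 31.3 z [74.3 75.2 76.1] yaw (array([615.3,  11.6]), array([87.1, 59.8]), np.float64(-0.347))
board visible x -95.3 y -54.5 55.9
tcp board frame -48.8 0.1 z 60.6 yaw [-3.142 -0.     2.798] F [-0.5 -0.6 -0.9] t 21.825 op 0.6874505716501063
```

move_arm(
  motion=[
    [0,0,0,0,-0.0007,0.012,0.045],
    [0,0,0,0,-0.0007,0.03,0.045],
    [0,0,0,0,-0.0007,0.045,0.045],
    [0,0,0,0,-0.0007,0.055,0.045],
    [0,0,0,0,-0.0007,0.059,0.045],
    [0,0,0,0,-0.0007,0.06,0.045],
    [0,0,0,0,-0.0007,0.06,0.045],
  ],
)

```text
clock: 22.7
eef_pos: [604.4, 12.7, 1.0]
tcp_rot: [3.141, 0.001, 2.797]
contact_force: [0.5, -0.7, 0.1]
opening: 0.688
grasp_force: 43.0
```

move_arm(
  motion=[
    [0,0,0,0,0,0.001,0.045],
    [0,0,0,0,0,0.001,0.045],
  ],
)

```text
clock: 22.95
eef_pos: [604.2, 12.7, -0.0]
tcp_rot: [3.141, 0.0, 2.797]
contact_force: [0.0, -0.2, 0.3]
opening: 0.69
grasp_force: 43.0
```

move_arm(
  motion=[
    [0,0,0,0,0,0.001,0.045],
    [0,0,0,0,0,0.001,0.045],
  ],
)

```text
clock: 23.2
eef_pos: [604.3, 12.7, -0.6]
tcp_rot: [3.141, 0.0, 2.797]
contact_force: [-2.9, -1.1, 6.9]
opening: 0.685
grasp_force: 47.0
```

move_arm(
  motion=[
    [0,0,0,0,0,-0.0012,0.045],
    [0,0,0,0,0,-0.0012,0.066],
    [0,0,0,0,0,-0.0012,0.072],
    [0,0,0,0,0,-0.0012,0.072],
    [0,0,0,0,0,-0.0012,0.072],
    [0,0,0,0,0,-0.0012,0.072],
  ],
)

```text
clock: 23.95
eef_pos: [604.1, 12.7, -0.2]
tcp_rot: [-3.142, -0.0, 2.797]
contact_force: [-0.3, 0.3, 0.1]
opening: 0.844
grasp_force: 0.0
```

```bash
python3 -c "
from tb import *
tb(7,22)"
```

```text
tile board frame x -79.8 9.0 y -30.3 29.9 z [ 9.3 10.2 11.1] yaw (array([616.7,   9.5]), array([89. , 59.9]), np.float64(-0.353))
board visible x -95.4 y -54.5 56.0
tcp board frame -48.4 -1.5 z -0.1 yaw [-3.142 -0.     2.797] F [-0.3 -1.2 -0.5] t 24.0 op 0.8433667480117292
```

move_arm(
  motion=[
    [0,0,0,0,0.0009,-0.0007,0.072],
    [0,0,0,0,0.0009,-0.0007,0.064],
    [0,0,0,0,0.0009,-0.0007,0.055],
    [0,0,0,0,0.0009,-0.0007,0.045],
    [0,0,0,0,0.0009,-0.0007,0.045],
    [0,0,0,0,0.0009,-0.0007,0.045],
  ],
  grip_force=60,
)

```text
clock: 24.75
eef_pos: [604.5, 13.6, 1.3]
tcp_rot: [3.141, 0.0, 2.797]
contact_force: [-2.3, -0.0, 7.2]
opening: 0.675
grasp_force: 62.4
```

move_arm(
  motion=[
    [0,0,0,-0.003,0,0,0.045],
    [0,0,0,-0.008,0,0,0.045],
    [0,0,0,-0.014,0,0,0.045],
    [0,0,0,-0.018,0,0,0.045],
    [0,0,0,-0.021,0,0,0.045],
    [0,0,0,-0.024,0,0,0.045],
    [0,0,0,-0.027,0,0,0.045],
    [0,0,0,-0.03,0,0,0.045],
  ],
)

```text
clock: 25.75
eef_pos: [630.8, 4.0, 1.2]
tcp_rot: [-3.141, -0.004, 2.796]
contact_force: [-14.2, 7.2, 20.3]
opening: 0.672
grasp_force: 63.8
```

move_arm(
  motion=[
    [0,0,0,0,0,-0.0005,0.045],
    [0,0,0,0,0,-0.001,0.045],
    [0,0,0,0,0,-0.001,0.045],
  ],
)

```text
clock: 26.12
eef_pos: [630.8, 3.9, 1.4]
tcp_rot: [-3.141, -0.004, 2.797]
contact_force: [-5.5, 3.6, 4.7]
opening: 0.675
grasp_force: 64.0
```

```bash
python3 -c "
from tb import *
tb(7,22,'pics/w9.png')"
```

```text
tile board frame x -51.9 38.9 y -29.8 30.6 z [ 9.3 10.2 11.1] yaw (array([6.441e+02, 2.000e-01]), array([90.7, 60.1]), np.float64(-0.349))
board visible x -95.1 y -54.5 56.0
tcp board frame -20.2 -0.7 z 1.4 yaw [-3.141e+00 -3.000e-03  2.797e+00] F [-5.9  2.9  4.8] t 26.175 op 0.6736430138916074
```

View pics/w9.png

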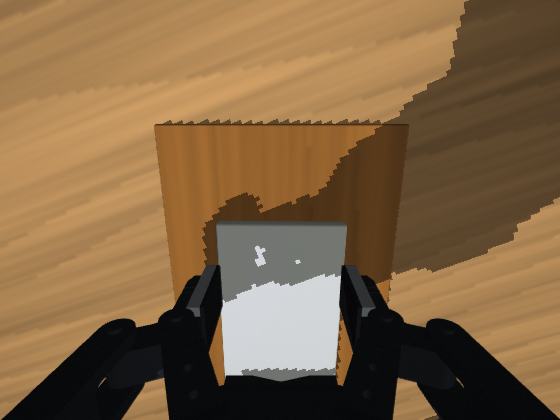

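The tile is flat and centred on the board at (283,300), its rear edge at row 223, and its front is starting under the ramp. About 24 mm more to go.

move_arm(
  motion=[
    [0,0,0,-0.003,0,0,0.045],
    [0,0,0,-0.006,0,-0.0003,0.045],
    [0,0,0,-0.009,0,-0.0005,0.045],
    [0,0,0,-0.012,0,-0.0005,0.045],
    [0,0,0,-0.015,0,-0.0005,0.045],
    [0,0,0,-0.018,0,-0.0005,0.045],
    [0,0,0,-0.02,0,-0.0005,0.045],
    [0,0,0,-0.02,0,-0.0005,0.045],
  ],
)

```text
clock: 27.18
eef_pos: [651.8, -3.6, 2.0]
tcp_rot: [3.142, 0.0, 2.797]
contact_force: [-1.9, 0.4, -1.1]
opening: 0.671
grasp_force: 64.1
```

```bash
python3 -c "
from tb import *
tb(7,22)"
```

```text
tile board frame x -29.8 59.9 y -29.8 30.8 z [ 9.8 10.8 12. ] yaw (array([664.6,  -7. ]), array([89.9, 60.1]), np.float64(-0.354))
board visible x -95.2 y -54.7 56.0
tcp board frame 2.0 -0.6 z 2.1 yaw [3.142e+00 1.000e-03 2.797e+00] F [-0.8 -0.7 -1.4] t 27.225 op 0.6703671127253127
```

move_arm(
  motion=[
    [0,0,0,-0.001,0,0,0.045],
    [0,0,0,-0.002,0,0.0003,0.045],
    [0,0,0,-0.0022,0,0.0005,0.045],
    [0,0,0,-0.0022,0,0.0005,0.045],
    [0,0,0,-0.0022,0,0.0005,0.06],
    [0,0,0,-0.0022,0,0.0005,0.075],
    [0,0,0,-0.0022,0,0.0005,0.0854],
    [0,0,0,-0.0022,0,0.0005,0.0854],
  ],
)

```text
clock: 28.22
eef_pos: [654.0, -4.2, 1.9]
tcp_rot: [3.141, 0.001, 2.797]
contact_force: [0.3, 0.2, 0.4]
opening: 1.001
grasp_force: 0.0
```

move_arm(
  motion=[
    [0,0,0,0,0,-0.02,0.0854],
    [0,0,0,0,0,-0.05,0.0854],
    [0,0,0,0.01,0,-0.09,0.0854],
    [0,0,0,0.015,0,-0.12,0.0854],
    [0,0,0,0.015,0,-0.13,0.0854],
    [0,0,0,0.015,0,-0.13,0.0854],
  ],
)

```text
clock: 28.98
eef_pos: [640.0, 0.8, 132.5]
tcp_rot: [3.141, 0.002, 2.797]
contact_force: [0.5, -0.7, -0.5]
opening: 0.999
grasp_force: 0.0
```

```bash
python3 -c "
from tb import *
tb(7,15,'pics/w10.png')
plan(591.1,316.7,150,3.0216)"
```

```text
tile board frame x -27.5 72.7 y -29.6 30.6 z [ 9.1 10.3 11.8] yaw (array([671.4,  -9.6]), array([100. ,  59.7]), np.float64(-0.353))
board visible x -95.6 y -54.5 55.7
tcp board frame -11.2 -0.7 z 131.4 yaw [-3.142  0.     2.797] F [-0.2 -0.4 -0.6] t 29.025 op 0.9993031183470072
clock 29.02 eef [639.3   0.8 131.4] [-3.142  0.     2.797] q [-0.    0.48  1.68 -0.    0.98 -1.23] F [-0.2 -0.4 -0.6]
turn [-1.000e-04  0.000e+00 -2.249e-01] shift [ 0.1522  0.281  -0.0187] dist 0.32
```

View pics/w10.png

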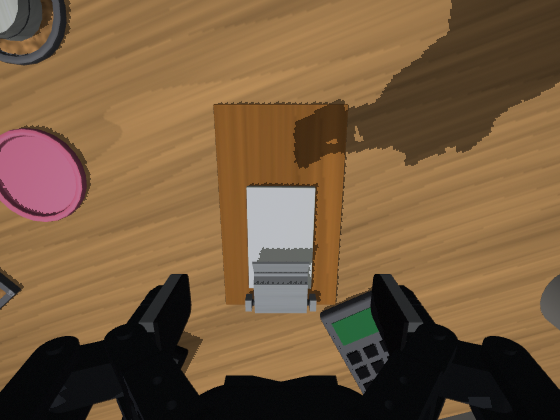

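The tile is under the clip at (281,235), centred and straight, with its front 17.6 mm past the lip. Now the drive.

Converted, -0.225 rad / 3.1416 = -0.0716.

move_arm(
  motion=[
    [0,0,-0.0064,0.015,0.025,-0.005,0.0854],
    [0,0,-0.0191,0.04,0.07,-0.01,0.0854],
    [0,0,-0.0318,0.07,0.125,-0.018,0.0854],
    [0,0,-0.0446,0.1,0.18,-0.018,0.0854],
    [0,0,-0.0573,0.125,0.23,-0.018,0.0854],
    [0,0,-0.0668,0.143,0.263,-0.018,0.0854],
    [0,0,-0.0716,0.151,0.278,-0.018,0.0854],
    [0,0,-0.0716,0.152,0.281,-0.018,0.0854],
  ],
)

```text
clock: 30.02
eef_pos: [590.9, 316.8, 148.4]
tcp_rot: [-3.14, -0.001, 3.023]
contact_force: [-1.0, -0.2, -0.2]
opening: 0.998
grasp_force: 0.0
```

move_arm(
  motion=[
    [0,0,0,0,0,0,0.0854],
    [0,0,0,0,0,0,0.0854],
  ],
)

```text
clock: 30.28
eef_pos: [591.7, 315.4, 149.5]
tcp_rot: [-3.141, -0.0, 3.02]
contact_force: [-0.0, 0.5, -0.6]
opening: 0.999
grasp_force: 0.0
```

```bash
python3 - <<'E'
from h import *
im,d,K,T=grab('wrist'); P=cloud(d,K,T); Z=P[...,2]
reg=(np.abs(P[...,0]-590)<90)&(np.abs(P[...,1]-316)<60)
m=big(reg&(Z>12)&(Z<26)); c,s,a=rect(P[m]); print('drive',c,s,a,np.median(Z[m]))
plan(*c,4.5,np.pi+a)
E
```

```text
drive [590.9 316.7] [129.7  50.1] -0.103 20.139847793530123
clock 30.32 eef [591.7 315.5 149.6] [-3.141 -0.     3.02 ] q [ 0.49  0.5   1.6  -0.    1.04 -0.96] F [ 0.  -0.8  0.6]
turn [-0.0002 -0.     -0.0184] shift [0.0009 0.0011 0.1451] dist 0.145
```

Converted, -0.018 rad / 3.1416 = -0.0057.

move_arm(
  motion=[
    [0,0,-0.0057,0.0005,0.0006,0.025,0.0854],
    [0,0,-0.0057,0.0009,0.0011,0.06,0.0854],
    [0,0,-0.0057,0.0009,0.0011,0.095,0.0854],
    [0,0,-0.0057,0.0009,0.0011,0.12,0.0854],
    [0,0,-0.0057,0.0009,0.0011,0.136,0.0854],
    [0,0,-0.0057,0.0009,0.0011,0.143,0.0854],
    [0,0,-0.0057,0.0009,0.0011,0.1442,0.08],
    [0,0,-0.0057,0.0009,0.0011,0.1442,0.065],
  ],
  grip_force=60,
)

```text
clock: 31.32
eef_pos: [591.2, 318.3, 6.3]
tcp_rot: [3.141, 0.001, 3.04]
contact_force: [-0.4, -0.5, 0.3]
opening: 0.77
grasp_force: 0.0
```

move_arm(
  motion=[
    [0,0,0,0,0,0,0.055],
    [0,0,0,0,0,0,0.045],
    [0,0,0,0,0,0,0.035],
    [0,0,0,0,0,0,0.035],
    [0,0,0,0,0,0,0.035],
  ],
)

```text
clock: 31.95
eef_pos: [591.2, 318.3, 6.5]
tcp_rot: [3.141, 0.001, 3.04]
contact_force: [-0.8, -0.9, 5.9]
opening: 0.566
grasp_force: 62.8
```

move_arm(
  motion=[
    [0,0,0,0,0,-0.003,0.035],
    [0,0,0,0,0,-0.01,0.035],
    [0,0,0,0,0,-0.025,0.035],
    [0,0,0,0,0,-0.045,0.035],
    [0,0,0,0,0,-0.07,0.035],
    [0,0,0,0,0,-0.09,0.035],
    [0,0,0,0,0,-0.1,0.035],
    [0,0,0,0,0,-0.1,0.035],
  ],
)

```text
clock: 32.95
eef_pos: [590.9, 318.2, 106.3]
tcp_rot: [3.141, 0.001, 3.04]
contact_force: [-1.1, -0.6, -1.9]
opening: 0.562
grasp_force: 62.1
```

```bash
cat > dr.py <<'E'
from h import *
def held(lo,hi):
    im,d,K,T=grab('wrist'); P=cloud(d,K,T); Z=P[...,2]; s=sensors.sense();e=s['eef_pos']; r=Ro.from_euler('xyz',s['tcp_rot'])
    q=r.inv().apply((P-e).reshape(-1,3)).reshape(P.shape)
    m=big((np.abs(q[...,0])<80)&(np.abs(q[...,1])<23)&(Z>lo)&(Z<hi)); p=P[m]
    A=np.c_[q[m][:,:2],np.ones(len(p))]; f=np.linalg.lstsq(A,p[:,2],rcond=None)[0]
    print('held n',m.sum(),'slope tool xy',f.round(4),'xmax',q[m][:,0].max().round(1),'tcp',e.round(1),s['opening'])
    return P,Z,im
E
python3 - <<'E'
from dr import *
held(105,150)
plan(576.4,-337.2,150,np.pi+.344)
E
```

```text
held n 23754 slope tool xy [-1.250000e-02 -4.920000e-02  1.203202e+02] xmax 64.6 tcp [590.5 317.9 105.4] 0.5634211209381728
clock 33.0 eef [590.5 317.9 105.4] [ 3.142 -0.     3.04 ] q [ 0.49  0.55  1.63  0.    0.96 -0.98] F [-0.2 -0.1 -1.6]
turn [ 0.      0.     -0.4459] shift [-0.0526 -0.6531 -0.0446] dist 0.657
```

Converted, -0.21 rad / 3.1416 = -0.0668.

move_arm(
  motion=[
    [0,0,-0.0032,-0.001,-0.01,-0.005,0.035],
    [0,0,-0.0095,-0.003,-0.035,-0.01,0.035],
    [0,0,-0.0191,-0.006,-0.075,-0.02,0.035],
    [0,0,-0.0286,-0.01,-0.12,-0.025,0.035],
    [0,0,-0.0382,-0.014,-0.165,-0.025,0.035],
    [0,0,-0.0477,-0.018,-0.21,-0.025,0.035],
    [0,0,-0.0573,-0.022,-0.255,-0.025,0.035],
    [0,0,-0.0668,-0.025,-0.3,-0.025,0.035],
  ],
)

```text
clock: 34.0
eef_pos: [584.2, 15.0, 129.9]
tcp_rot: [-3.142, -0.001, -3.032]
contact_force: [0.9, -0.4, -2.0]
opening: 0.569
grasp_force: 62.1
```

```bash
python3 - <<'E'
from h import *
plan(576.4,-337.2,130,np.pi+.344)
E
```

```text
clock 34.0 eef [584.2  15.  129.9] [-3.142e+00 -1.000e-03 -3.032e+00] q [ 0.02  0.41  1.81 -0.    0.93 -1.66] F [ 0.9 -0.4 -2. ]
turn [ 0.     -0.001  -0.2345] shift [ 0.0463 -0.3492  0.    ] dist 0.352
```

Converted, -0.234 rad / 3.1416 = -0.0745.

move_arm(
  motion=[
    [0,0,-0.0095,0.006,-0.045,0,0.035],
    [0,0,-0.0191,0.013,-0.095,0,0.035],
    [0,0,-0.0318,0.02,-0.145,0,0.035],
    [0,0,-0.0446,0.026,-0.195,0,0.035],
    [0,0,-0.0541,0.033,-0.245,0,0.035],
    [0,0,-0.0637,0.039,-0.29,0,0.035],
    [0,0,-0.07,0.043,-0.325,0,0.035],
    [0,0,-0.0745,0.046,-0.345,0,0.035],
  ],
)

```text
clock: 35.0
eef_pos: [575.3, -333.2, 129.7]
tcp_rot: [3.141, -0.001, -2.8]
contact_force: [0.1, -0.1, -1.1]
opening: 0.565
grasp_force: 62.2
```

move_arm(
  motion=[
    [0,0,0,0,-0.002,0,0.035],
    [0,0,0,0,-0.002,0,0.035],
    [0,0,0,0,-0.002,0,0.035],
  ],
)

```text
clock: 35.38
eef_pos: [577.0, -331.9, 130.2]
tcp_rot: [3.141, -0.0, -2.799]
contact_force: [0.5, 0.6, -1.6]
opening: 0.566
grasp_force: 62.2
```

```bash
cat > tr.py <<'E'
from dr import *
def tray(P,Z):
    m=big((np.abs(P[...,0]-576)<100)&(np.abs(P[...,1]+337)<80)&(Z>5.5)&(Z<12)); p=P[m]
    print('tray rim',m.sum(),rect(p))
    e=np.array([np.cos(.344),np.sin(.344)]);n=np.array([-e[1],e[0]]); L=np.c_[(p[:,:2]-[576.4,-337.2])@e,(p[:,:2]-[576.4,-337.2])@n]
    print('in tray frame',L.min(0).round(1),L.max(0).round(1))
if __name__=='__main__':
    P,Z,im=held(125,160); tray(P,Z)
    s=sensors.sense(); r=Ro.from_euler('xyz',s['tcp_rot']); q=r.inv().apply((P-s['eef_pos']).reshape(-1,3)).reshape(P.shape)
    for y in (-20,-12,-4,4,12,20):
        print(y,[ (np.median(Z[k]).round(1) if (k:=(np.abs(q[...,1]-y)<2)&(np.abs(q[...,0]-x)<3)&(Z>125)).sum() else None) for x in (30,45,58)])
    plan(576.4,-337.2,130,np.pi+.344)
E
python3 tr.py
```

```text
held n 23182 slope tool xy [-6.300000e-03  2.100000e-03  1.437616e+02] xmax 64.7 tcp [ 577.1 -331.9  130.3] 0.5668735274172432
tray rim 1378 (array([ 515.4, -359.4]), array([82.3, 33.6]), np.float64(-1.218))
in tray frame [-82.1 -41.5] [-47.8  40.8]
-20 [np.float64(143.8), np.float64(143.9), np.float64(143.9)]
-12 [np.float64(143.9), np.float64(143.9), np.float64(143.9)]
-4 [np.float64(144.0), np.float64(144.0), np.float64(144.1)]
4 [np.float64(144.0), np.float64(143.8), np.float64(144.0)]
12 [np.float64(144.0), np.float64(143.9), np.float64(144.0)]
20 [np.float64(144.0), np.float64(143.9), np.float64(144.1)]
clock 35.42 eef [ 577.1 -331.9  130.3] [ 3.141 -0.    -2.799] q [-0.52  0.52  1.62  0.    1.   -2.44] F [ 1.   0.  -1.6]
turn [ 0.0004 -0.0002 -0.0009] shift [ 0.0025 -0.0047  0.0003] dist 0.005
```

move_arm(
  motion=[
    [0,0,0,0.001,-0.002,0.015,0.035],
    [0,0,0,0.0025,-0.004,0.04,0.035],
    [0,0,0,0.0035,-0.005,0.065,0.035],
    [0,0,0,0.0035,-0.005,0.085,0.035],
    [0,0,0,0.0035,-0.005,0.1,0.035],
    [0,0,0,0.0035,-0.005,0.108,0.035],
    [0,0,0,0.0035,-0.005,0.112,0.035],
    [0,0,0,0.0035,-0.005,0.112,0.035],
  ],
)

```text
clock: 36.42
eef_pos: [575.7, -338.9, 18.6]
tcp_rot: [-3.141, 0.0, -2.799]
contact_force: [0.3, -0.0, -1.6]
opening: 0.568
grasp_force: 62.2
```

```bash
python3 - <<'E'
from tr import *
P,Z,im=held(24,45); tray(P,Z); s=sensors.sense(); print(s['clock'],s['contact_force'])
e=np.array([np.cos(.344),np.sin(.344)]);n=np.array([-e[1],e[0]]); q=(s['eef_pos'][:2]-[576.4,-337.2]); print('tcp tray',q@e,q@n,'yaw',s['tcp_rot'][2]+np.pi)
E
```

```text
held n 23003 slope tool xy [-2.70000e-03  1.20000e-03  3.22053e+01] xmax 64.5 tcp [ 575.9 -338.9   18.9] 0.5679129091386373
tray rim 6331 (array([ 539.9, -350.6]), array([85.7, 82.9]), np.float64(0.343))
in tray frame [-81.7 -41.7] [ 4.1 41.2]
36.475 [ 0.48160714  0.33626142 -1.4132144 ]
tcp tray -1.0951045706748492 -1.458010798101403 yaw 0.3421605022425185
```

move_arm(
  motion=[
    [0,0,0,0,0,0.003,0.035],
    [0,0,0,0,0,0.006,0.035],
    [0,0,0,0,0,0.0075,0.035],
    [0,0,0,0,0,0.0083,0.035],
    [0,0,0,0,0,0.0087,0.035],
    [0,0,0,0,0,0.0087,0.035],
  ],
)

```text
clock: 37.22
eef_pos: [575.5, -338.8, 9.7]
tcp_rot: [-3.142, 0.0, -2.799]
contact_force: [0.1, 0.5, -1.5]
opening: 0.569
grasp_force: 62.2
```

```bash
python3 - <<'E'
from tr import *
P,Z,im=held(17,35); print(sensors.sense()['contact_force'])
E
```

```text
held n 22868 slope tool xy [-8.00000e-04  1.60000e-03  2.32762e+01] xmax 64.3 tcp [ 575.5 -338.7    9.7] 0.562346870439059
[-0.59801332 -0.30090232 -1.32527285]
```

Almost touching (0.3 mm). I step down until contact, then release.

move_arm(
  motion=[
    [0,0,0,0,0,0.0003,0.035],
    [0,0,0,0,0,0.0006,0.035],
    [0,0,0,0,0,0.0006,0.035],
  ],
)

```text
clock: 37.65
eef_pos: [575.6, -338.8, 9.6]
tcp_rot: [-3.141, 0.0, -2.799]
contact_force: [-2.6, 1.1, 6.2]
opening: 0.564
grasp_force: 62.9
```

move_arm(
  motion=[
    [0,0,0,0,0,0,0.05],
    [0,0,0,0,0,0,0.06],
    [0,0,0,0,0,0,0.075],
    [0,0,0,0,0,0,0.0854],
    [0,0,0,0,0,-0.01,0.0854],
    [0,0,0,0,0,-0.05,0.0854],
    [0,0,0,0,0,-0.1,0.0854],
    [0,0,0,0,0,-0.15,0.0854],
  ],
)

```text
clock: 38.65
eef_pos: [575.5, -338.7, 161.3]
tcp_rot: [-3.141, 0.0, -2.799]
contact_force: [0.1, -0.6, -0.7]
opening: 1.004
grasp_force: 0.0
```

move_arm(
  motion=[
    [0,0,0,0,0,-0.05,0.0854],
    [0,0,0,0,0,-0.06,0.0854],
    [0,0,0,0,0,-0.06,0.0854],
  ],
)

```text
clock: 39.02
eef_pos: [575.7, -338.8, 220.0]
tcp_rot: [-3.14, 0.001, -2.799]
contact_force: [0.5, 0.3, -0.6]
opening: 1.001
grasp_force: 0.0
```

```bash
python3 - <<'E'
from tr import *
im,d,K,T=grab('wrist'); P=cloud(d,K,T); Z=P[...,2]
m=big((np.abs(P[...,0]-576)<100)&(np.abs(P[...,1]+337)<80)&(Z>18)&(Z<30)); print('drive',rect(P[m]),np.percentile(Z[m],[3,50,97]).round(1)); tray(P,Z)
im,d,K,T=grab('scene'); P=cloud(d,K,T); Z=P[...,2]
def z(n,x,y,r,lo,hi):
    m=big((np.hypot(P[...,0]-x,P[...,1]-y)<r)&(Z>lo)&(Z<hi)); print(n,m.sum(),rect(P[m]),np.percentile(Z[m],[10,50,90]).round(1))
z('knob',438,152,30,40,75); z('tin',427,-136,35,22,34); z('tile',640,1,30,7.5,14)
s=sensors.sense(); print(s['clock'],s['eef_pos'],s['contact_force'])
E
```

```text
drive (array([ 575.8, -337.9]), array([128.5,  50. ]), np.float64(0.341)) [21.4 23.1 24.6]
tray rim 2236 (array([ 575.8, -337.4]), array([162.6,  82.2]), np.float64(0.348))
in tray frame [-81.9 -41.3] [80.7 41.4]
knob 66 (array([441.7, 148.6]), array([20.1, 19.1]), np.float64(1.301)) [44.4 55.  62.3]
tin 199 (array([ 428.2, -136.2]), array([49.9, 49.4]), np.float64(-1.039)) [24.9 27.7 29.3]
tile 247 (array([645.8,  -0.9]), array([57.6, 43.5]), np.float64(1.237)) [ 9.5 10.9 12.2]
39.125 [ 574.75347605 -338.28380095  217.67812807] [ 0.6557269  -0.45021369 -0.07700139]
```

All four are in place and the gripper is clear, so I hand in.

```bash
python3 -c "
from rig import order; print(order.sign_off())"
```

```text
the job is handed in; nothing more can be done
None
```

The job is handed in at about 39 s: the stamp, tin, memo tile (17.6 mm past the clip's lip) and drive were each placed in order, and my last measurements showed all four flat in their places.

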